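Lock the filler cap onto the TIG cooler

TASK

The torch cooler has just been topped up: put its filler cap back on the neck and lock it. Feel for the notches by turning the cap until its lugs drop in, then push it down against its gasket and turn it clockwise so that it stays down, locked level on the neck, when you let go. Do not force the cap, and leave the funnel, the magnet and the chipping hammer where they are.

Things in the scene. Friction and masses are not known exactly. Their poses are not given: they have to be found in the camera images.
- cap_grip (a point): Middle of the wing grip on top of the black plastic filler cap, which stands loose on the bench on its plug. x along the wing, z up the cap's axis. Wing 56 long (x), 14 thick (y), 24 high. Under it a round head 68 in diameter, 10 thick, top face 12 below this point. Cap 51 high, about 0.13 kg.
- cap: The same cap; origin at the centre of its plug's underside, 39 below the wing's middle; axes as the wing. Plug 33 in diameter with a bevelled foot, 17 high. Round it under the head a rubber gasket ring, 63 in diameter, sprung: it hangs 6 below the head and yields with 2 N plus 1.5 N per mm. More than 80 N on the neck would break the lugs.
- cap_lug (a point): One of the cap's two bayonet lugs (this one under the +x end of the wing, its twin under the -x end): point on the plug's axis at the height of the lugs' underside, 33 below the wing's middle, 6 above the plug's foot. The lugs reach 23 from the axis, are 8.5 wide and 4 high. On the neck they are hidden by the head.
- filler (a point): Centre of the filler neck's open mouth on top of the cooler, level with the rim, 192 above the bench; z up, x and y those of the cooler. Bare metal tube 60 outside, 50 inside, 22 tall, with an inward lip at the rim, 4 thick, 38 in clear diameter, cut by two opposite notches 12 wide for the lugs. The notches may point any way: this frame does not tell.
- lip (a point): Point on the neck's axis at the underside of the lip, 4 below the rim. Wing's middle above the rim: 33 with the lugs lying on the lip; 28 once they drop into the notches (the cap then rests on its gasket and cannot turn); 25 or less when pushed so that the lugs are below the lip; down to 22 at the very bottom.
- cooler: TIG torch cooler, grey steel box, fixed: 250 deep (x), 380 wide (y), 170 high; origin centre of underside, front to -x. Lugs below the lip (7 to 11 N on the gasket), the cap turns clockwise seen from above, about 80 degrees to a stop, not the other way. Let go turned, it stays 25 above the rim; unturned, it springs up. Fittings on its top are under 20 high.
- funnel: White plastic funnel standing mouth down, 116 in diameter, 125 high; centre of its underside.
- magnet: Arrow-shaped steel welding magnet lying flat, about 85 by 85, 20 thick; point on the bench at the middle of its long edge.
- hammer: Chipping hammer with wire handle lying flat, about 230 long, 155 across the head, 23 high; middle of its shaft, at bench level.
Mind the look-alikes: they are no part of the job. Of the things like the cap, leave any that is yellow; of the rest the larger one is meant.

How it is judged (in metres and radians):
At the end, for the whole second after the job is handed in: The cap is released and at rest, locked on the neck: its axis within 5 mm of the neck's, upright within 0.07 rad, the middle of its wing 20 to 26.4 mm above the neck's rim (25 when the lugs are held under the lip; 28 or more when they are not) (horizontal distance between cap_grip and filler below 0.005 m and z of cap_grip in the frame of filler between 0.02 and 0.0264 m and angle between cap_grip's own z axis and vertical below 0.07 rad and linear speed of cap below 0.02 m/s); the robot touches nothing.
It fails at once if the cap is forced against the cooler or its neck with more than 80 N (contact force between cap and cooler above 80 N).
It fails at once if the funnel, the magnet or the hammer is shifted by more than 30 mm (distance of any of funnel, magnet, hammer from where it was at the start of the episode above 0.03 m).
It also fails if it takes over 64 s, if anything falls off the work surface, if the arm or the gripper's body presses on something with over 40 N, if the wrist force passes 120 N, or if a joint passes its speed limit or range.

ROBOT

A 6-joint arm with a two-finger parallel gripper is mounted at the origin on the work surface. World frame = base frame: x ahead of the robot, y to its left, z up, the work surface at z = 0. Lengths are in mm, angles in rad, forces in N, time in s.
With the tool pointing down it reaches from about 300 to 775 mm from the base axis. Payload 14.6 kg.
Tool frame: the origin (TCP) lies at the very end of the fingers, on their centre line; the grasp point (between the pads) lies 19 mm behind it; z points along the fingers, y is the line along which they close (so a half turn about z gives the same grasp; the last joint's range is limited). The gripper opens to 94 mm and grips with 3 to 60 N. Pads are 16 mm wide; open, the fingers measure 119 mm over their backs; the gripper's body (75 mm by 177 mm) begins 78 mm behind the grasp point.
Start: joints at [-1.209, 0.3, 1.521, -0, 1.321, -0.067], TCP at [228.671, -500.199, 205.446] pointing down, gripper open.
Joint ranges: [-3.03, 3.03], [-0.79, 2.21], [0.23, 2.52], [-1.04, 4.18], [0, 3.07], [-2.55, 2.55]. Speed limits (rad/s): [2.22, 2.22, 2.57, 3.14, 3.14, 3.14].

INTERFACE

Orientations are given as [roll, pitch, yaw] about the fixed x, y, z axes, in that order (R = Rz(yaw) Ry(pitch) Rx(roll)).
In Python, from cell import manip gives the robot as it stands.
- The arm moves only by the tool servo_tool, never from a script. Its argument "motion" is a list that holds one entry, the list of rows, each a list of 7 numbers: the shift along the world's x, y, z as a fraction of full scale, then the turn, a rotation vector about the world's x, y, z as a fraction of full scale, then the closure, from 0 (fully open) to 1 (shut). In form: [[[x, y, z, rx, ry, rz, gripper], ...]]. A call has 1 to 10 rows; each row is the pose to reach, as a shift and turn from the pose commanded when the call began, turning the shorter way round; what a row does not reach only later rows make up. Full scale, the value 1, is 0.5 m for a shift and pi rad for a turn. A row lasts 1/10 s, in which the tool goes at most 50 mm and 8.59 degrees, less where a joint would pass 70% of its speed; a pose out of reach is approached as far as the arm can. A call with a number of a shift or a turn outside -1 to 1 is refused whole. A call with a gripper value outside its range is refused whole. The fingers move at their own pace and stop on an object; "newtons" is the grip in N (left out, the last holds). Time passes only in rows, so rows that repeat a pose let the fingers close. It gives the time, the measured TCP pose, the force, the opening and the grip force at its end, in the units of the state.
- manip.read_state(): the state, without advancing time (a new reading comes with each control period).
- manip.camera(name): name is "side" or "top" or "wrist"; returns a dict with "frame" (400x640x3 uint8, red, green, blue), "range_z" (400x640 float32, mm along the optical axis (not along the pixel's ray), 0 where there is no reading), "vfov" (degrees; the focal length in pixels is half the picture's height over the tangent of half this angle, whatever the lens; pixels are square), "cx", "cy" (the principal point, pixels), "cam_to_world" (4x4, takes a point from camera to world coordinates). Camera axes: x right, y down, z forward; pixel columns grow to the right and rows downward; lengths in mm; the calibration is good to about 2 mm. A picture is of the moment at which its call begins.
- manip.sign_off(): hands the job in; it is judged then, once.
The state is a dict: "clock": time; "joints": joint angles; "qd": joint speeds; "effort": joint torques, N m; "eef_pos": TCP position; "eef_rot": TCP orientation; "wrist_force": force on the tool from outside, world axes, zero at the start; "moment": the same for the moment, N m; "finger_gap": finger opening in mm; "finger_force": force on a finger pad.
Only numpy, scipy, OpenCV 4.12 (cv2) and the standard library are available. Lean on these libraries where they do the work, as an engineer would, in place of code of your own. Each camera call takes 0.05 s, during which the arm holds its last target. There are 200 camera calls.

## Working session

There is one attempt and no reset: what is moved stays moved. The work goes in short steps, Python scripts to look and compute and a tool call to move; the robot and the scene stay as the last step left them, time stands still between calls to the robot, and variables do not carry over. Pictures are saved under pics/ and viewed, at most 10 in all, crops included, and the job is handed in when it is done.

Besides the shell and the picture viewer there is one more tool, called as name([rows], argument=value, ...), one row to a line, values as JSON. servo_tool: Moves the arm, as the interface text tells. Its arguments: {"type":"object","properties":{"motion":{"type":"array"},"newtons":{"type":"number"}},"required":["motion"]}

```bash
mkdir -p pics; cat > h.py <<'E'
import numpy as np, cv2
from cell import manip
def cam(n):
    c=manip.camera(n); c['f']=200/np.tan(np.radians(c['vfov'])/2); return c
def pts(c):
    z=c['range_z']; v,u=np.mgrid[:400,:640]
    P=np.stack([(u-c['cx'])/c['f']*z,(v-c['cy'])/c['f']*z,z,np.ones_like(z)],-1)
    return (P@c['cam_to_world'].T)[...,:3]
def save(n,c): cv2.imwrite('pics/'+n+'.png',c['frame'][...,::-1])
E
python3 - <<'E'
from h import *
for n in('top','side','wrist'):
    c=cam(n); save(n,c); np.savez('pics/'+n+'.npz',P=pts(c),im=c['frame'],z=c['range_z'],T=c['cam_to_world'],f=c['f'],c=[c['cx'],c['cy']])
    print(n,c['f'],c['cx'],c['cy'],np.round(c['cam_to_world'],3).tolist())
print(manip.read_state())
E
```

```text
top 476.8698861159345 325.2331741496536 205.77784705278617 [[-0.011, -0.995, 0.102, 467.983], [-1.0, 0.008, -0.028, -98.628], [0.027, -0.102, -0.994, 1221.896], [0.0, 0.0, 0.0, 1.0]]
side 428.13730520100967 317.26822150683716 212.12605701264644 [[-0.978, -0.148, 0.147, 380.581], [-0.207, 0.626, -0.752, 771.544], [0.019, -0.766, -0.643, 882.731], [0.0, 0.0, 0.0, 1.0]]
wrist 353.6852324419923 313.0962655179755 194.97309975886233 [[0.416, -0.873, -0.256, 303.369], [-0.909, -0.4, -0.115, -466.253], [-0.002, 0.28, -0.96, 384.148], [0.0, 0.0, 0.0, 1.0]]
{'clock': 0.15, 'joints': array([-1.20859964e+00,  3.00347774e-01,  1.52142642e+00,  6.93848098e-06,
        1.32072521e+00, -6.66130206e-02]), 'qd': array([-0.00041206, -0.00213633, -0.00417051, -0.00111489, -0.00231077,
        0.00129671]), 'effort': array([ 1.04048351e-03, -5.31962693e+01, -3.52817881e+01,  7.08241062e-02,
        2.36882467e-02, -1.01328205e-04]), 'eef_pos': array([ 228.60416739, -500.01707026,  205.01941327]), 'eef_rot': array([-3.14068836e+00, -6.70630329e-05,  4.28807959e-01]), 'wrist_force': array([ 0.22834393,  0.42397283, -0.70242503]), 'moment': array([ 0.02955812,  0.01364545, -0.03451337]), 'finger_force': 0.0, 'finger_gap': 94.08905739821458}
```

View pics/top.png

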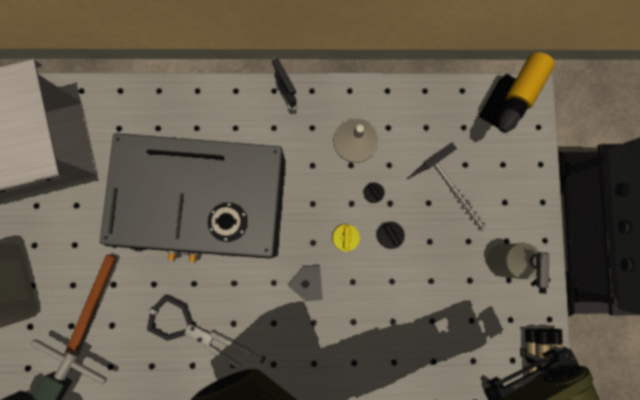

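View pics/side.png

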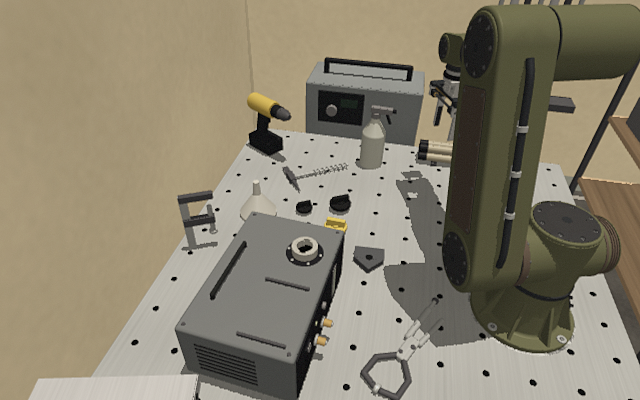

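Top view: target cap is the larger black one at (390,235), the yellow decoy at (346,237), small black decoy at (374,192), neck at (227,222). Side view: cap at (340,203), neck at (305,250).

```bash
python3 - <<'E'
from h import *
t=np.load('pics/top.npz'); s=np.load('pics/side.npz')
for nm,d,(cu,cv),(nu,nv) in(('top',t,(390,235),(227,222)),('side',s,(340,203),(305,250))):
    P=d['P']
    w=np.zeros((400,640),bool); w[cv-22:cv+22,cu-22:cu+22]=1
    for lo,hi in((20,33),(33,42),(42,60)):
        Q=P[w&(P[...,2]>lo)&(P[...,2]<hi)]
        if len(Q)<5: print(nm,lo,len(Q)); continue
        r=cv2.minAreaRect(Q[:,:2].astype(np.float32))
        print(nm,'cap z',lo,hi,len(Q),np.median(Q,0).round(1),[np.round(a,1) for a in r])
    w[:]=0; w[nv-30:nv+30,nu-30:nu+30]=1
    Q=P[w&(P[...,2]>183)&(P[...,2]<203)]
    (x,y),r=cv2.minEnclosingCircle(Q[:,:2].astype(np.float32)); print(nm,'neck',len(Q),x,y,r,np.median(Q,0).round(1))
def crop(d,u,v,k=22): return cv2.resize(d['im'][v-k:v+k,u-k:u+k,::-1],(380,380),interpolation=cv2.INTER_CUBIC)
g=lambda i:np.clip(255*(i/255.)**.6,0,255).astype(np.uint8)
cv2.imwrite('pics/crops.png',g(np.hstack([crop(t,227,222),crop(t,390,235)])))
E
```

```text
top cap z 20 33 429 [ 515.9 -294.1   27.4] [array([ 517.1, -296.2]), array([68.1, 68.2]), np.float64(89.2)]
top cap z 33 42 24 [ 511.6 -291.4   35. ] [array([ 515.2, -289.7]), array([49.9, 30.5]), np.float64(62.8)]
top cap z 42 60 135 [ 517.  -295.7   51. ] [array([ 516.5, -296.8]), array([55.2, 14. ]), np.float64(30.7)]
top neck 366 543.6287231445312 86.4189224243164 30.223758697509766 [543.   85.8 192.3]
side cap z 20 33 166 [ 510.  -280.3   26. ] [array([ 513.1, -248.2]), array([ 67.2, 139.1]), np.float64(3.3)]
side cap z 33 42 71 [ 517.7 -278.6   38. ] [array([ 513.2, -236.8]), array([ 53.9, 129.2]), np.float64(4.5)]
side cap z 42 60 164 [ 512.3 -188.9   48.8] [array([ 513. , -241.8]), array([ 54.6, 141.2]), np.float64(3.3)]
side neck 315 541.900146484375 87.28553771972656 32.1143798828125 [542.5  91.3 190.9]
```

View pics/crops.png

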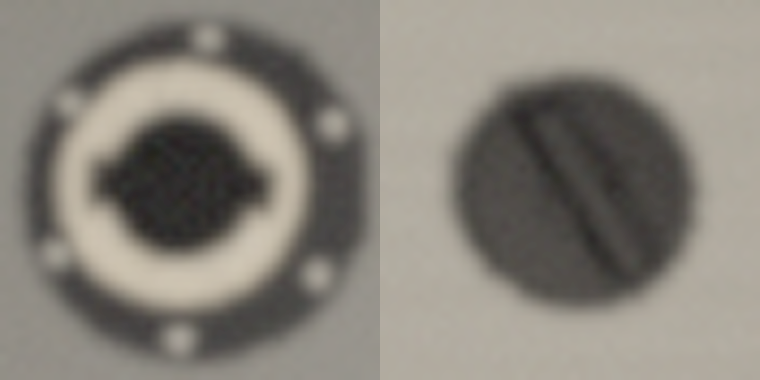

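Left crop: neck with notches left and right, (100,180) and (262,187), so they lie along world ±y, at about 87°. Right crop: wing from (520,100) to (635,270), about 31–34° in the world. Next I move above the cap.

servo_tool([
  [[0.577, 0.407, -0.11, 0, 0, 0.04, 0.4], [0.577, 0.407, -0.11, 0, 0, 0.04, 0.4], [0.577, 0.407, -0.11, 0, 0, 0.04, 0.4], [0.577, 0.407, -0.11, 0, 0, 0.04, 0.4], [0.577, 0.407, -0.11, 0, 0, 0.04, 0.4], [0.577, 0.407, -0.11, 0, 0, 0.04, 0.4], [0.577, 0.407, -0.11, 0, 0, 0.04, 0.4], [0.577, 0.407, -0.11, 0, 0, 0.04, 0.4], [0.577, 0.407, -0.11, 0, 0, 0.04, 0.4], [0.577, 0.407, -0.11, 0, 0, 0.04, 0.4]],
], newtons=50)

```text
clock: 1.15
eef_pos: [516.4, -297.4, 150.5]
eef_rot: [-3.141, 0.0, 0.554]
wrist_force: [-0.0, -0.3, -0.7]
finger_gap: 56.5
finger_force: 0.0
```

```bash
python3 - <<'E'
from h import *
print(manip.read_state()['eef_pos'],manip.read_state()['eef_rot'])
c=cam('wrist'); save('w1',c); P=pts(c)
s=np.load('pics/side.npz')['P']
for n,P in(('wrist',P),('side',s)):
  w=(abs(P[...,0]-517)<45)&(abs(P[...,1]+297)<45)
  for lo,hi in((20,32),(46,58)):
    Q=P[w&(P[...,2]>lo)&(P[...,2]<hi)]
    if len(Q)>5: print(n,lo,len(Q),np.median(Q,0).round(1),[np.round(a,1) for a in cv2.minAreaRect(Q[:,:2].astype(np.float32))])
E
```

```text
[ 516.40076888 -297.41623842  150.49664371] [-3.14146223e+00  2.79538372e-04  5.53888631e-01]
wrist 20 3361 [ 520.2 -294.2   26.7] [array([ 517.8, -296.4]), array([69. , 69.7]), np.float64(30.3)]
wrist 46 1082 [ 519.3 -295.6   50.5] [array([ 517.3, -296.8]), array([56.2, 14. ]), np.float64(30.2)]
side 20 154 [ 508.3 -280.8   25.9] [array([ 513.8, -286.7]), array([64.6, 54.2]), np.float64(11.5)]
side 46 59 [ 514.4 -294.2   49.4] [array([ 514.3, -294. ]), array([53.2, 19.3]), np.float64(26.7)]
```

View pics/w1.png

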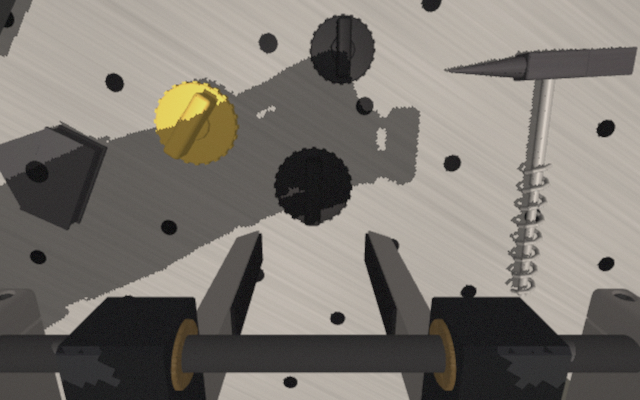

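The wrist view shows the black cap at (313,187) between the open fingers' line, with the decoys and hammer clear. Cap wing at (517.3,-296.8), top 50.5 mm, angle 30°.

servo_tool([
  [[0.002, 0.001, -0.08, 0, 0, -0.0085, 0.4], [0.002, 0.001, -0.16, 0, 0, -0.0085, 0.4], [0.002, 0.001, -0.22, 0, 0, -0.0085, 0.4], [0.002, 0.001, -0.238, 0, 0, -0.0085, 0.4], [0.002, 0.001, -0.238, 0, 0, -0.0085, 0.4], [0.002, 0.001, -0.238, 0, 0, -0.0085, 1], [0.002, 0.001, -0.238, 0, 0, -0.0085, 1], [0.002, 0.001, -0.238, 0, 0, -0.0085, 1], [0.002, 0.001, -0.238, 0, 0, -0.0085, 1], [0.002, 0.001, -0.238, 0, 0, -0.0085, 1]],
], newtons=50)

```text
clock: 2.2
eef_pos: [518.3, -296.3, 31.9]
eef_rot: [3.141, -0.0, 0.528]
wrist_force: [-0.4, 0.9, -0.2]
finger_gap: 19.9
finger_force: 0.0
```

servo_tool([
  [[0, 0, 0, 0, 0, 0, 1], [0, 0, 0, 0, 0, 0, 1], [0, 0, 0, 0, 0, 0, 1], [0, 0, 0.02, 0, 0, 0, 1], [0, 0, 0.1, 0, 0, 0, 1], [0, 0, 0.2, 0, 0, 0, 1], [0, 0, 0.3, 0, 0, 0, 1], [0, 0, 0.4, 0, 0, 0, 1], [0, 0, 0.5, 0, 0, 0, 1], [0, 0, 0.5, 0, 0, 0, 1]],
], newtons=50)

```text
clock: 3.2
eef_pos: [519.3, -296.9, 289.5]
eef_rot: [3.131, -0.005, 0.528]
wrist_force: [0.5, -0.3, -0.9]
finger_gap: 13.5
finger_force: 50.0
```

```bash
python3 - <<'E'
from h import *
s=manip.read_state(); e=s['eef_pos']; print(e,s['eef_rot'],s['finger_gap'],s['finger_force'],s['wrist_force'])
for n in('side','wrist'):
  P=pts(cam(n)); print(n)
  for lo,hi in((-18,-5),):
    Q=P[(abs(P[...,:2]-e[:2]).max(-1)<45)&(P[...,2]>e[2]+lo)&(P[...,2]<e[2]+hi)]
    print(len(Q),np.median(Q,0),np.percentile(Q,[1,99],0).round(1)) if len(Q) else 0
P=pts(cam('top'))
Q=P[(abs(P[...,0]-543)<45)&(abs(P[...,1]-86)<45)&(P[...,2]>186)&(P[...,2]<198)]
(x,y),r=cv2.minEnclosingCircle(Q[:,:2].astype(np.float32)); print('neck',len(Q),x,y,r,Q[:,2].mean())
E
```

```text
[ 519.33871011 -296.94734116  289.54521984] [ 3.13122972 -0.00515741  0.52783407] 13.499454921054758 49.98984396457672 [ 0.54756942 -0.28101852 -0.92191995]
side
139 [ 510.45005203 -276.11101561  282.11514595] [[ 483.4 -308.2  272.1]
 [ 548.6 -261.1  284.5]]
wrist
5109 [ 532.78333726 -282.9078299   280.31836479] [[ 490.3 -329.8  273.4]
 [ 551.6 -263.8  282. ]]
neck 354 543.8466796875 87.02000427246094 30.337038040161133 192.21978130078472
```

servo_tool([
  [[0.049, 0.77, 0, 0, 0, 0.315, 1], [0.049, 0.77, 0, 0, 0, 0.315, 1], [0.049, 0.77, 0, 0, 0, 0.315, 1], [0.049, 0.77, 0, 0, 0, 0.315, 1], [0.049, 0.77, 0, 0, 0, 0.315, 1], [0.049, 0.77, 0, 0, 0, 0.315, 1], [0.049, 0.77, 0, 0, 0, 0.315, 1], [0.049, 0.77, 0, 0, 0, 0.315, 1], [0.049, 0.77, 0, 0, 0, 0.315, 1], [0.049, 0.77, 0, 0, 0, 0.315, 1]],
])

```text
clock: 4.35
eef_pos: [542.1, 89.2, 279.8]
eef_rot: [-3.139, 0.001, 1.519]
wrist_force: [0.2, -0.8, -1.2]
finger_gap: 13.7
finger_force: 50.0
```

```bash
python3 - <<'E'
from h import *
s=manip.read_state(); e=s['eef_pos']; print(e,s['eef_rot'],s['finger_gap'],s['finger_force'],s['wrist_force'])
c=cam('wrist'); save('w2',c); P=pts(c)
for n,lo,hi in(('rim',187,197),('head',273,287),('plug',255,270)):
    w=(abs(P[...,0]-543)<45)&(abs(P[...,1]-86)<45)&(P[...,2]>lo)&(P[...,2]<hi)
    Q=P[w]
    if len(Q)>5: print(n,len(Q),Q.min(0),Q.max(0),cv2.minEnclosingCircle(Q[:,:2].astype(np.float32)))
for n in('side','top'):
    c=cam(n); P=pts(c); Q=P[(abs(P[...,0]-543)<45)&(abs(P[...,1]-86)<45)&(P[...,2]>274)&(P[...,2]<287)]
    if len(Q)>5: print(n,len(Q),Q.min(0),Q.max(0),cv2.minEnclosingCircle(Q[:,:2].astype(np.float32)))
    if n=='side': a=c['frame'][130:330,205:405]; cv2.imwrite('pics/s2.png',cv2.resize(a,(600,600))[...,::-1])
E
```

```text
[542.14994766  89.15231487 279.79509559] [-3.13867447e+00  6.40640703e-04  1.51867655e+00] 13.662494785906746 49.98963475227356 [ 0.16490681 -0.76672407 -1.19514411]
rim 981 [514.82562202  89.72712724 187.05510673] [572.8711453  118.001597   193.75231574] ((543.8859252929688, 93.44659423828125), 29.15592384338379)
head 4997 [507.32009627  53.37662626 273.00637332] [577.34248318 122.93487519 286.95895641] ((542.3601684570312, 87.86844635009766), 35.15080261230469)
plug 163 [507.59459548  81.70970575 265.50607059] [577.52740051 122.92504588 269.98661131] ((542.3180541992188, 87.85503387451172), 35.22072219848633)
side 282 [506.92953587  58.59216948 274.03920508] [574.88477406 123.71242507 286.97739465] ((540.2618408203125, 88.98397827148438), 34.7378044128418)
top 188 [510.85220318  51.27784492 274.12265424] [572.36344092  73.4545373  285.62383409] ((541.6078491210938, 69.39088439941406), 30.79686164855957)
```

View pics/w2.png

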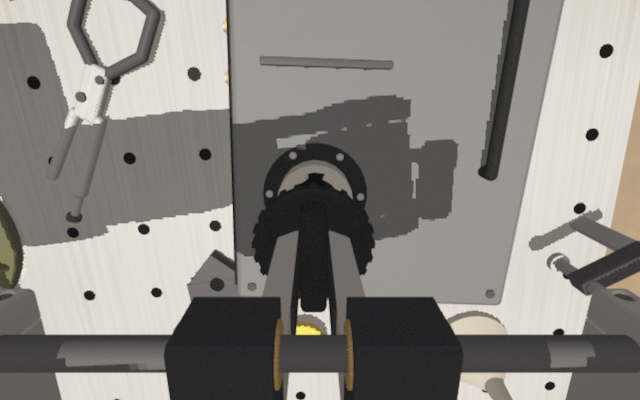

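View pics/s2.png

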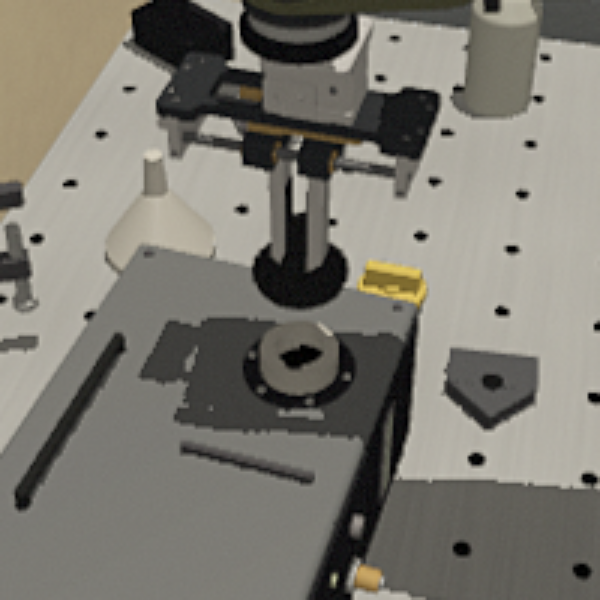

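The wrist view shows the cap square in the fingers and the neck ring behind it at (315,180). The side view shows the cap level above the neck, with the notches visible at (300,355). The cap needs about +1.5 mm in x and −0.4 mm in y, then down to just above lip contact.

servo_tool([
  [[0.003, -0.001, -0.05, 0, 0, 0, 1], [0.003, -0.001, -0.09, 0, 0, 0, 1], [0.003, -0.001, -0.1, 0, 0, 0, 1], [0.003, -0.001, -0.105, 0, 0, 0, 1], [0.003, -0.001, -0.11, 0, 0, 0, 1], [0.003, -0.001, -0.115, 0, 0, 0, 1], [0.003, -0.001, -0.12, 0, 0, 0, 1], [0.003, -0.001, -0.12, 0, 0, 0, 1]],
])

```text
clock: 5.3
eef_pos: [544.1, 88.3, 221.4]
eef_rot: [-3.142, 0.0, 1.517]
wrist_force: [0.2, 0.1, -1.3]
finger_gap: 13.5
finger_force: 50.0
```

servo_tool([
  [[0, 0, -0.002, 0, 0, 0, 1], [0, 0, -0.004, 0, 0, 0, 1], [0, 0, -0.006, 0, 0, 0, 1], [0, 0, -0.008, 0, 0, 0, 1], [0, 0, -0.009, 0, 0, 0, 1], [0, 0, -0.009, 0, 0, 0, 1]],
])

```text
clock: 5.9
eef_pos: [544.2, 88.3, 216.9]
eef_rot: [-3.141, 0.0, 1.517]
wrist_force: [0.0, 0.9, -1.3]
finger_gap: 13.5
finger_force: 50.0
```

No contact yet, so the plug has entered cleanly. I keep going down.

servo_tool([
  [[0, 0, -0.002, 0, 0, 0, 1], [0, 0, -0.004, 0, 0, 0, 1], [0, 0, -0.005, 0, 0, 0, 1], [0, 0, -0.005, 0, 0, 0, 1]],
])

```text
clock: 6.3
eef_pos: [544.1, 88.3, 214.3]
eef_rot: [-3.141, 0.0, 1.517]
wrist_force: [-1.3, -0.1, -0.2]
finger_gap: 13.6
finger_force: 50.0
```

servo_tool([
  [[0, 0, -0.002, 0, 0, 0, 1], [0, 0, -0.004, 0, 0, 0, 1], [0, 0, -0.006, 0, 0, 0, 1], [0, 0, -0.007, 0, 0, 0, 1], [0, 0, -0.007, 0, 0, 0, 1]],
])

```text
clock: 6.8
eef_pos: [544.2, 88.3, 211.2]
eef_rot: [3.141, -0.0, 1.517]
wrist_force: [-1.0, 0.0, 2.9]
finger_gap: 13.4
finger_force: 50.0
```

Now on the gasket (about 4 N over baseline). I push below the lip.

servo_tool([
  [[0, 0, -0.002, 0, 0, 0, 1], [0, 0, -0.004, 0, 0, 0, 1], [0, 0, -0.006, 0, 0, 0, 1], [0, 0, -0.007, 0, 0, 0, 1], [0, 0, -0.007, 0, 0, 0, 1]],
])

```text
clock: 7.3
eef_pos: [544.2, 88.3, 207.9]
eef_rot: [3.141, -0.0, 1.517]
wrist_force: [-2.9, -0.6, 7.2]
finger_gap: 13.3
finger_force: 50.0
```

Push force is about 8.5 N, so the wing is about 24 mm above the rim. I turn clockwise.

servo_tool([
  [[0, 0, 0, 0, 0, -0.02, 1], [0, 0, 0, 0, 0, -0.04, 1], [0, 0, 0, 0, 0, -0.06, 1], [0, 0, 0, 0, 0, -0.08, 1], [0, 0, 0, 0, 0, -0.1, 1], [0, 0, 0, 0, 0, -0.1, 1]],
])

```text
clock: 7.9
eef_pos: [544.8, 88.3, 208.2]
eef_rot: [3.14, -0.001, 1.201]
wrist_force: [0.5, -0.0, 8.0]
finger_gap: 13.3
finger_force: 50.0
```

```bash
python3 -c "
from h import *
s=manip.read_state(); print(s['eef_pos'],s['eef_rot'],s['moment'],s['wrist_force'])"
```

```text
[544.76943934  88.33069929 208.21213187] [ 3.13955141e+00 -8.83381358e-04  1.20111990e+00] [-0.09898162 -0.11319191  0.06122974] [ 0.51519335 -0.04666887  8.03135749]
```

servo_tool([
  [[0, 0, 0, 0, 0, -0.03, 1], [0, 0, 0, 0, 0, -0.06, 1], [0, 0, 0, 0, 0, -0.09, 1], [0, 0, 0, 0, 0, -0.12, 1], [0, 0, 0, 0, 0, -0.15, 1], [0, 0, 0, 0, 0, -0.18, 1], [0, 0, 0, 0, 0, -0.21, 1], [0, 0, 0, 0, 0, -0.23, 1], [0, 0, 0, 0, 0, -0.25, 1], [0, 0, 0, 0, 0, -0.25, 1]],
])

```text
clock: 8.9
eef_pos: [544.7, 88.3, 208.2]
eef_rot: [3.141, -0.002, 0.416]
wrist_force: [1.1, -1.6, 8.0]
finger_gap: 13.5
finger_force: 50.0
```

```bash
python3 -c "
from h import *
s=manip.read_state(); print(s['eef_pos'],s['eef_rot'],s['moment'],s['wrist_force'])"
```

```text
[544.72545724  88.28670758 208.18778294] [ 3.14078139e+00 -1.90696678e-03  4.15652435e-01] [-0.07855733 -0.06945543  0.07504801] [ 1.05586754 -1.58638891  8.02452723]
```

servo_tool([
  [[0, 0, 0.002, 0, 0, 0, 1], [0, 0, 0.002, 0, 0, 0, 0.6], [0, 0, 0.002, 0, 0, 0, 0.6], [0, 0, 0.002, 0, 0, 0, 0.6], [0, 0, 0.002, 0, 0, 0, 0.6], [0, 0, 0.03, 0, 0, 0, 0.6], [0, 0, 0.1, 0, 0, 0, 0.6], [0, 0, 0.2, 0, 0, 0, 0.6], [0, 0, 0.25, 0, 0, 0, 0.6], [0, 0, 0.25, 0, 0, 0, 0.6]],
])

```text
clock: 9.9
eef_pos: [544.9, 88.4, 337.4]
eef_rot: [3.139, -0.007, 0.418]
wrist_force: [-0.3, -0.6, -0.6]
finger_gap: 37.5
finger_force: 0.0
```

```bash
python3 - <<'E'
from h import *
for n in('top','wrist','side'):
  c=cam(n); P=pts(c)
  if n=='wrist': save('w3',c)
  w=(abs(P[...,0]-544)<42)&(abs(P[...,1]-87)<42)
  for lo,hi in((198,212),(222,240)):
    Q=P[w&(P[...,2]>lo)&(P[...,2]<hi)]
    if len(Q)>5: print(n,lo,len(Q),np.median(Q,0).round(1),[np.round(a,1) for a in cv2.minAreaRect(Q[:,:2].astype(np.float32))])
E
```

```text
top 198 319 [535.   69.7 205.4] [array([535.5,  75.7]), array([43.4, 64.9]), np.float64(53.0)]
top 222 90 [529.7  80.1 228.8] [array([530.2,  81.1]), array([26.5, 14. ]), np.float64(21.9)]
wrist 198 3363 [546.9  90.3 204.8] [array([544.7,  87.9]), array([68.6, 70.1]), np.float64(24.4)]
wrist 222 1017 [545.6  88.4 228.6] [array([543.7,  87.8]), array([56.3, 13.3]), np.float64(24.4)]
side 198 351 [536.6 102.5 204.3] [array([542.5,  91.2]), array([65.6, 68.8]), np.float64(74.6)]
side 222 139 [541.8  90.5 227.5] [array([542.6,  87.4]), array([55.6, 17.4]), np.float64(24.9)]
```

View pics/w3.png

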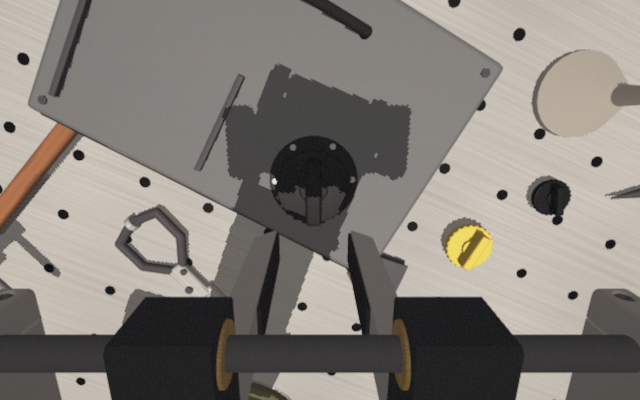

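The cap sits level on the neck at (313,180) and the gripper is clear. The wing's middle is about 24.7 mm above the rim and it stayed turned, so it is locked.

```bash
python3 -c "
from h import *
print(manip.sign_off())"
```

```text
the job is handed in; nothing more can be done
None
```

The filler cap is on the neck and locked level, turned about 63° clockwise with its wing about 24.7 mm above the rim; the job is handed in, and the hand-in returned no verdict.

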